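# Fetch the cover from behind the relief valves

### The job

Close the open valve body with the blank cover that lies at the back of the parts tray: first move the three tall relief valves out of the way and stand them all upright on the rubber mat, then lay the cover flat and centred on the open top of the valve body, and only then stand every relief valve back on the middle of the very pad of the tray it came from. Tip nothing over and leave the metal blank and the oil can where they stand.

Things in the scene. Friction and masses are not known exactly. Their poses are not given: they have to be found in the camera images.
- tray: Flat aluminium tray, fixed, 180 (its x) x 250 mm (its y), slightly turned. Origin: centre of its underside, z up. Floor 10 mm, rim 15 mm above the bench. Four flush round black pads, 76 mm across, centred in its own x, y at (35, 78), (35, -78), (-45, 0) mm, with a tall relief valve in the middle of each at the start (which on which varies), and at (35, 0) mm with the cover, behind the valves.
- mat: Black rubber mat on the bench to the left or right of the tray (it varies), fixed, 270 mm along its x, 110 mm along its y, 4 mm thick; origin at the centre of its underside, z up. The three relief valves stand on it meanwhile; a row along its x at -85, 0 and 85 mm gives room for all.
- mouth (a point): Open top of the valve body, a fixed grey pipe fitting on the side of the tray away from the mat: the centre of its steel top flange, in the upper face, 112 mm above the bench; z up. Flange 88 mm across, bore 44 mm across (blind, 14 mm deep). A side port reaches 68 mm out along its x, 24 to 96 mm above the bench; foot plate 120 x 120 mm.
- plain_mid (a point): Plain relief valve: a relief valve 130 mm tall, standing, about 0.5 kg; grip it by the round neck on its axis, 24 mm across, 85 to 130 mm above its underside. The point is on its axis half-way up, 65 mm above its underside; z is up along the axis. It may stand at any yaw. Body a plain steel cylinder, 52 mm in diameter and about 80 mm high, below a dark steel neck.
- slim_mid (a point): Slim relief valve: a relief valve 130 mm tall, standing, about 0.5 kg; grip it by the round neck on its axis, 24 mm across, 85 to 130 mm above its underside. The point is on its axis half-way up, 65 mm above its underside; z is up along the axis. It may stand at any yaw. A slender steel barrel 30 mm in diameter on a foot disc 58 mm in diameter and 12 mm thick, with a steel neck.
- square_mid (a point): Square relief valve: a relief valve 130 mm tall, standing, about 0.5 kg; grip it by the round neck on its axis, 24 mm across, 85 to 130 mm above its underside. The point is on its axis half-way up, 65 mm above its underside; z is up along the axis. It may stand at any yaw. Body a grey-painted square block 46 x 46 mm and 78 mm high, below a round steel shoulder (36 mm in diameter, to 86 mm) and neck.
- cover_mid (a point): Blank cover: a low steel disc 80 mm in diameter and 10 mm thick with a round central boss, 28 mm in diameter, standing from 10 mm to 64 mm above its underside, by which to grip it (fingertips clear of the disc); about 0.5 kg. It lies boss up on the back pad of the tray. The point is on its axis half-way up, 32 mm above its underside; z is up.
- blank_mid (a point): Bystander: a plain aluminium round blank, 56 mm in diameter, 50 mm high, standing beyond the tray. The point is its centre. Leave it alone.
- oil_mid (a point): Bystander: a steel oil can, 52 mm in diameter, 110 mm high, standing beyond the tray. The point is its centre. Leave it alone.
Things that resemble listed ones, but are neither listed nor needed, are in the scene too. Leave any brown, green or turquoise look-alike of the part that bears cover_mid alone.

How it is judged:
By the outcome, as a careful person would: the job done as asked, in the order asked, and still so for the second after the job is handed in, with the robot touching nothing.
It also fails if it takes over 128 s, if anything falls off the work surface, if the arm or the gripper's body presses on something with over 40 N, if the wrist force passes 120 N, or if a joint passes its speed limit or range.

### The arm

A 7-joint arm with a two-finger parallel gripper is mounted at the origin on the work surface. World frame = base frame: x ahead of the robot, y to its left, z up, the work surface at z = 0. Lengths are in m, angles in rad, forces in N, time in s.
With the tool pointing down it reaches from about 0.4 to 0.85 m from the base axis. Payload 10.4 kg.
Tool frame: the origin (TCP) lies midway between the tips of the shut fingers; the grasp point (between the pads) lies 19 mm behind it; z points along the fingers, y is the line along which they close (so a half turn about z gives the same grasp; the last joint's range is limited). The gripper opens to 85 mm and grips with 20 to 120 N. Pads are 22 mm wide; open, the fingers measure 114 mm over their backs; the gripper's body (76 mm by 85 mm) begins 54 mm behind the grasp point. The pads swing forward as they close: fully open they stand 13 mm farther back than shut.
Start: joints at [1.194, 0.332, -0.065, 1.46, 0.022, 1.35, -0.088], TCP at [0.217, -0.586, 0.231] pointing down, gripper open.
Joint ranges: [-2.6, 2.6], [-0.5, 2.12], [-1.47, 1.34], [0.16, 2.42], [-1.27, 4.41], [0.06, 2.06], [-2.6, 2.6]. Speed limits (rad/s): [2.22, 2.22, 2.79, 2.79, 3.14, 3.14, 3.14].

### API

Orientations are given as a unit quaternion [x, y, z, w].
In Python, from workcell import get_obs, camera, camera_params, hand_in gives the robot as it stands.
- The arm moves only by the tool carry_out, never from a script. Its argument "commands" is a list that holds one entry, the list of rows, each a list of 6 numbers: the shift along the tool's x, y, z in units of 40 mm (1.0 is 40 mm), then the turn, a rotation vector about the tool's x, y, z in units of 6 degrees (1.0 is 6 degrees). In form: [[[x, y, z, ax, ay, az], ...]]. A call has 1 to 20 rows; each row shifts and turns the commanded pose from where the row before left it, along the tool's axes as they then stand; what a row does not reach is not made up. A row lasts 1/12 s, in which the tool goes at most 41.7 mm and 7.16 degrees, less where a joint would pass 70% of its speed; a pose out of reach is approached as far as the arm can. A call is refused whole if a number of a shift passes 1 or a number of a turn 1, either way. A call with a gripper value outside its range is refused whole. "hand" is the closure, from -1 (fully open) to 1 (shut), set as the call begins (left out, the last holds). The fingers move at their own pace and stop on an object; "force" is the grip in N (left out, the last holds). Time passes only in rows, so rows that do not move let the fingers close. It gives the time, the measured TCP pose, the force, the opening and the grip force at its end, in the units of the state.
- get_obs(): the state, without advancing time (a new reading comes with each control period).
- camera(name): name is "scene" or "top"; returns the picture (480x640x3 uint8, red, green, blue); there is no depth.
- camera_params(name): a dict with "mtx" (3x3 intrinsics, pixels), "R" (3x3) and "t" (3): a world point X has camera coordinates R X + t. Camera axes: x right, y down, z forward; pixel columns grow to the right and rows downward; lengths in m; the calibration is good to about 2 mm. A picture is of the moment at which its call begins. camera_params takes no time and is no camera call.
- hand_in(): hands the job in; it is judged then, once.
The state is a dict: "clock": time; "joint_pos": joint angles; "joint_velocities": joint speeds; "tau": joint torques, N m; "position": TCP position; "ee_rot": TCP orientation; "ft_force": force on the tool from outside, world axes, zero at the start; "torque": the same for the moment, N m; "grip_width": opening from 0.0 (shut) to 1.0 (fully open); "grasp_force": force on a finger pad.
Only numpy, scipy, OpenCV 4.12 (cv2) and the standard library are available. Lean on these libraries where they do the work, as an engineer would, in place of code of your own. Each camera call takes 0.05 s, during which the arm holds its last target. There are 200 camera calls.

## Working session

There is one attempt and no reset: what is moved stays moved. The work goes in short steps, Python scripts to look and compute and a tool call to move; the robot and the scene stay as the last step left them, time stands still between calls to the robot, and variables do not carry over. Pictures are saved under pics/ and viewed, at most 14 in all, crops included, and the job is handed in when it is done.

Besides the shell and the picture viewer there is one more tool, called after "Call:" as name(argument=value, ...) on one line, values as JSON. carry_out: Moves the arm, as the interface text tells. Its arguments: {"type":"object","properties":{"commands":{"type":"array"},"hand":{"type":"number"},"force":{"type":"number"}},"required":["commands"]}

```bash
ls; mkdir -p pics; python3 - <<'E'
from workcell import *
import cv2
for n in("scene","top"):
    cv2.imwrite(f"pics/{n}0.png",camera(n)[:,:,::-1]); p=camera_params(n); print(n,p)
o=get_obs();print(o)
E
```

```text
pics
scene {'mtx': array([[531.34659035,   0.        , 322.71416496],
       [  0.        , 531.34659035, 245.03217803],
       [  0.        ,   0.        ,   1.        ]]), 'R': array([[-0.55130756,  0.8343013 , -0.00114962],
       [ 0.67583178,  0.44578185, -0.58696674],
       [-0.48919463, -0.32437615, -0.80961023]]), 't': array([ 0.30832548, -0.34344656,  1.54746736])}
top {'mtx': array([[458.00072587,   0.        , 316.69172621],
       [  0.        , 458.00072587, 240.85326796],
       [  0.        ,   0.        ,   1.        ]]), 'R': array([[ 0.02069095, -0.99971904, -0.01156426],
       [-0.9972595 , -0.01981551, -0.07128001],
       [ 0.07103083,  0.01300742, -0.99738931]]), 't': array([-0.00898169,  0.58662421,  0.98914271])}
{'clock': 0.1, 'joint_pos': array([ 1.1943757 ,  0.33282607, -0.06466075,  1.46085932,  0.02158128,
        1.34990039, -0.08852843]), 'joint_velocities': array([ 0.00092036, -0.00192885,  0.00174407, -0.00272135, -0.00057684,
        0.00085758,  0.00089029]), 'tau': array([ 6.32415304e-04, -6.26744199e+01,  4.86483634e-02, -3.92428637e+01,
        1.63623306e-02,  6.96246017e-03,  3.96503310e-05]), 'position': array([ 0.21641648, -0.5859752 ,  0.23058358]), 'ee_rot': array([ 9.84396367e-01,  1.75964116e-01, -1.40307545e-04, -6.34057952e-04]), 'ft_force': array([-0.2883058 , -0.23745321,  0.01384797]), 'torque': array([0.05518634, 0.00965573, 0.0156936 ]), 'grasp_force': 0.0, 'grip_width': 0.9994304685787304}
```

View pics/scene0.png

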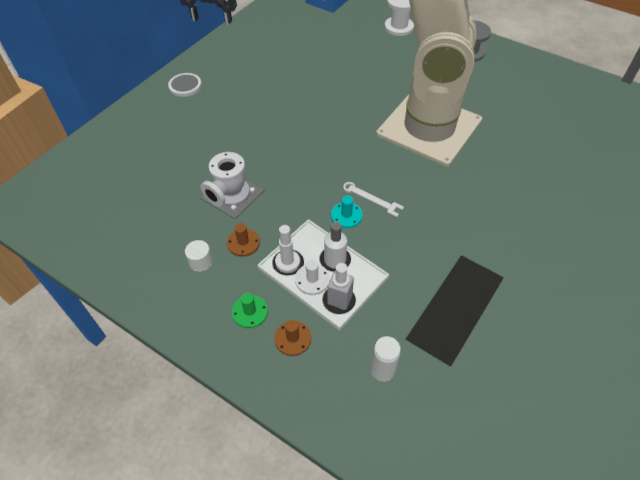

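View pics/top0.png

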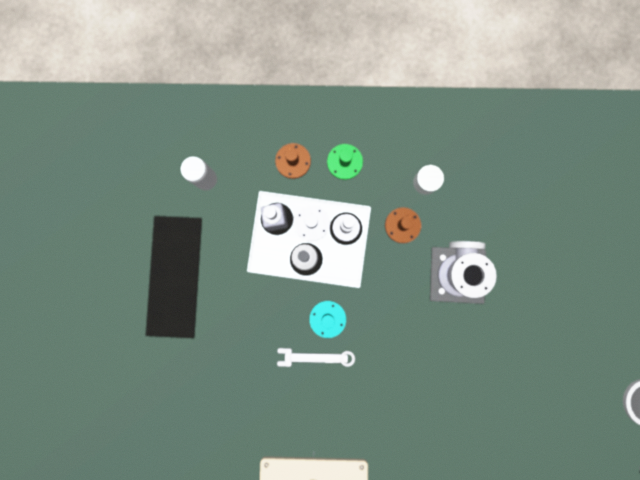

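The scene view shows the mat at (455,308), the tray at (323,272) and the valve body at (228,180). In the top view the mat is at (174,277), so on the robot's left, and the tray is at (309,239). The square valve is at (275,216), slim at (347,227) and plain at (305,258). The cover is at (312,222) and the flange at (473,275).

```bash
cat > h.py <<'E'
from workcell import *
import numpy as np, cv2
P={n:camera_params(n) for n in("scene","top")}
def ray(n,uv,z):
    p=P[n]; d=p["R"].T@np.linalg.inv(p["mtx"])@np.array([uv[0],uv[1],1.]); c=-p["R"].T@p["t"]
    return (c+d*(z-c[2])/d[2])[:2]
def proj(n,X):
    p=P[n]; q=p["mtx"]@(p["R"]@np.array(X,float)+p["t"]); return q[:2]/q[2]
def big(mask,box):
    m=np.zeros_like(mask,np.uint8); x0,y0,x1,y1=box; m[y0:y1,x0:x1]=mask[y0:y1,x0:x1]*255
    return max(cv2.findContours(m,cv2.RETR_EXTERNAL,cv2.CHAIN_APPROX_NONE)[0],key=cv2.contourArea)
def rect(n,c,z):
    w=np.array([ray(n,q,z) for q in cv2.convexHull(c)[:,0]],np.float32)
    r=cv2.minAreaRect(w*1000); return r
E
python3 - <<'E'
from h import *
for n,tb,mb in(("top",(235,180,385,300),(130,200,215,350)),("scene",(250,215,395,330),(400,250,510,365))):
    im=cv2.imread(f"pics/{n}0.png").astype(int)
    print(n,"tray",rect(n,big(im.min(2)>150,tb),.015),"mat",rect(n,big(im.max(2)<45,mb),.004))
im=cv2.imread("pics/top0.png").astype(int)
# pads, dark blobs in tray; mouth bore
c=big(im.max(2)<60,(455,258,492,292)); print("bore",cv2.fitEllipse(c),cv2.contourArea(c),ray("top",cv2.fitEllipse(c)[0],.112))
c=big(im.min(2)>140,(451,254,500,300)); print("flange",cv2.fitEllipse(cv2.convexHull(c)),ray("top",cv2.fitEllipse(cv2.convexHull(c))[0],.112))
im=cv2.imread("pics/scene0.png").astype(int)
c=big(im.max(2)<80,(215,155,240,178)); print("bore",cv2.fitEllipse(c),ray("scene",cv2.fitEllipse(c)[0],.112))
for n,bs in(("top",(255,175,390,290)),):pass
im=cv2.imread("pics/top0.png"); v=np.hstack([cv2.resize(im[180:300,235:385],None,fx=3,fy=3,interpolation=2),cv2.resize(im[235:310,425:505],(384,360),interpolation=2)])
s=cv2.imread("pics/scene0.png"); v=v[:,:800]; cv2.imwrite("pics/crop0.png",cv2.resize(v,(800,345)))
E
```

```text
top tray ((591.9808959960938, 21.026504516601562), (254.9794158935547, 185.1873016357422), 83.09870910644531) mat ((502.61712646484375, 321.40582275390625), (102.662109375, 262.2519226074219), 88.65875244140625)Traceback (most recent call last):
  File "<stdin>", line 4, in <module>
  File "h.py", line 11, in big
    return max(cv2.findContours(m,cv2.RETR_EXTERNAL,cv2.CHAIN_APPROX_NONE)[0],key=cv2.contourArea)
ValueError: max() iterable argument is empty
```

```bash
python3 - <<'E'
from h import *
for n,tb,mb,th in(("top",(235,180,385,300),(130,200,215,350),52),("scene",(250,215,395,330),(400,250,510,365),52)):
    im=cv2.imread(f"pics/{n}0.png").astype(int); print(im[277,174] if n=="top" else im[308,455],im[277,120] if n=="top" else im[340,350])
    print(n,"tray",rect(n,big(im.min(2)>150,tb),.015),"mat",rect(n,big(im[:,:,1]<th,mb),.004))
im=cv2.imread("pics/top0.png").astype(int)
c=big(im.max(2)<60,(455,258,492,292)); e=cv2.fitEllipse(c);print("bore",e,cv2.contourArea(c),ray("top",e[0],.112))
c=big(im.min(2)>140,(451,254,500,300)); e=cv2.fitEllipse(cv2.convexHull(c));print("flange",e,ray("top",e[0],.112))
im=cv2.imread("pics/scene0.png").astype(int)
c=big(im.max(2)<80,(215,155,240,178)); e=cv2.fitEllipse(c);print("bore",e,ray("scene",e[0],.112))
im=cv2.imread("pics/top0.png"); v=np.hstack([cv2.resize(im[180:300,235:385],None,fx=3,fy=3,interpolation=2),cv2.resize(im[235:310,425:505],(384,360),interpolation=2)])
cv2.imwrite("pics/crop0.png",cv2.resize(v,(800,345)))
s=cv2.imread("pics/scene0.png"); cv2.imwrite("pics/crop1.png",np.hstack([cv2.resize(s[215:325,255:392],None,fx=4,fy=4,interpolation=2),cv2.resize(s[145:215,195:265],(250,440),interpolation=2)[:, :250]]))
E
```

```text
[40 42 43] [114 129 102]
top tray ((591.9808959960938, 21.026504516601562), (254.9794158935547, 185.1873016357422), 83.09870910644531) mat ((502.5416259765625, 321.5432434082031), (104.52384185791016, 263.9101257324219), 88.4799575805664)
[47 50 51] [107 119  99]
scene tray ((580.8614501953125, 16.267730712890625), (263.9875183105469, 203.867431640625), 82.93372344970703) mat ((504.3256530761719, 322.3011169433594), (106.10181427001953, 265.6981201171875), 88.43726348876953)
bore ((472.7584533691406, 274.95928955078125), (15.789172172546387, 17.452720642089844), 177.56202697753906) 214.0 [ 0.51841831 -0.30980383]
flange ((468.38623046875, 274.5904235839844), (48.60056686401367, 56.7125129699707), 94.89797973632812) [ 0.51897027 -0.3011509 ]
bore ((226.50511169433594, 165.6315155029297), (7.007536888122559, 14.395098686218262), 80.74462890625) [ 0.52067644 -0.30790358]
```

View pics/crop0.png

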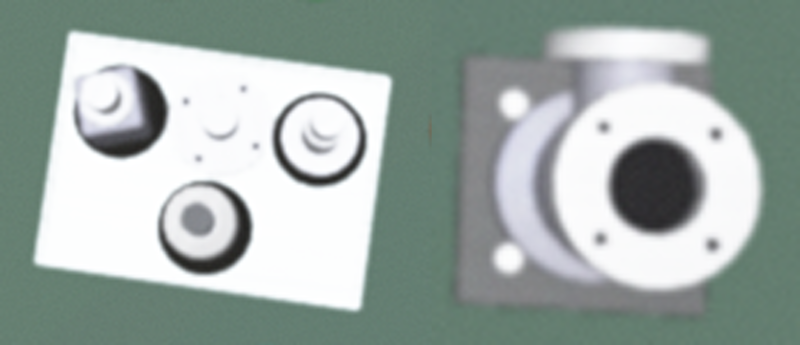

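View pics/crop1.png

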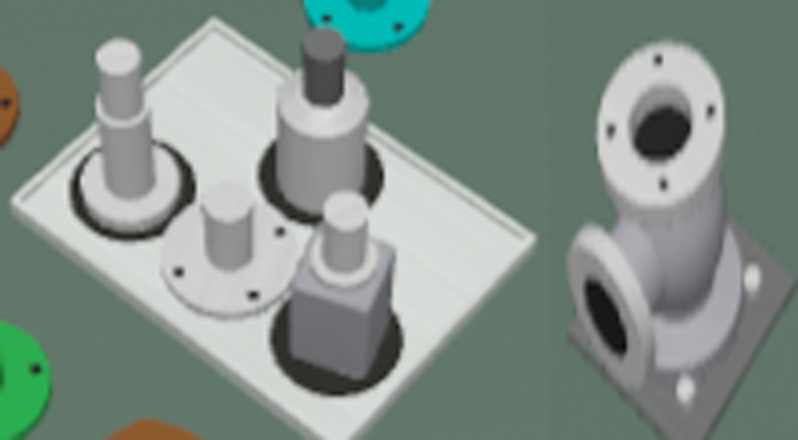

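The crops confirm which valve stands on which pad: square at left, slim at right, plain in front. The cover's boss lies between the square and slim valves, and the flange is clear.

```bash
python3 - <<'E'
from h import *
W={"sq":(.6361,.0942),"slim":(.6174,-.0606),"plain":(.5473,.0264),"cov":(.6267,.0168)}
for k,(x,y) in W.items():
    z=.074 if k=="cov" else .140
    print(k,"scene",proj("scene",(x,y,z)).round(1),"top",proj("top",(x,y,z)).round(1))
obs={"slim":((284.5,228),(347.2,224.2)),"plain":((335.75,226.25),(303.5,256.5)),"sq":((341.5,267),(270.8,214.1)),"cov":((312,264.25),(311.5,223.5))}
for k,(s,t) in obs.items():
    z=.074 if k=="cov" else .140
    print(k,ray("scene",s,z).round(4),ray("top",t,z).round(4))
# flange by Hough
g=cv2.resize(cv2.imread("pics/top0.png",0)[235:310,425:510],None,fx=4,fy=4,interpolation=cv2.INTER_CUBIC)
H=cv2.HoughCircles(g,cv2.HOUGH_GRADIENT_ALT,1,40,param1=200,param2=.7,minRadius=25,maxRadius=110)
for h in H[0]: uv=((h[0]+.5)/4-.5+425,(h[1]+.5)/4-.5+235); print(uv,h[2]/4,ray("top",uv,.112))
im=cv2.imread("pics/scene0.png").astype(int)
print(im[165,208:248].min(1), im[150:185,227].min(1))
print("oil",ray("top",(193,169),.11),"blank",ray("top",(431,178),.05),"port",ray("top",(468,246),.096))
E
```

```text
sq scene [340.3 267.5] top [269.9 210.4]
slim scene [284.5 228.7] top [348.9 221.4]
plain scene [335.8 224.9] top [303.5 256.5]
cov scene [312.2 265. ] top [310.2 219.9]
slim [ 0.6159 -0.0618] [ 0.6119 -0.0574]
plain [0.5506 0.0284] [0.5473 0.0263]
sq [0.6336 0.0956] [0.6288 0.0922]
cov [0.6253 0.0153] [0.6191 0.0139]
(np.float32(473.375), np.float32(274.875)) 22.464561 [ 0.51861071 -0.31102475]
(np.float32(473.375), np.float32(274.875)) 10.326077 [ 0.51861071 -0.31102475]
[119 197 207 145  82 113 198 211 211 173 129 100  56  38  39  37  38  39
  38  39  38  38  38  37  38  39  38 159 201 207 207 206 206 206 206 202
 140  97  95  95] [ 96 128 182 199 192 198 205 200 176 147 144 115  51  38  39  39  37  39
  38  37 101 181 197 144  68 171 208 188 151 147 146 148 151 149 148]
oil [0.72221113 0.25702554] blank [ 0.72536657 -0.24112035] port [ 0.57696311 -0.30561324]
```

Call:
carry_out(commands=[[[0,0,-0.4,0,0,0.845],[0,0,-0.4,0,0,0.845],[0,0,-0.2,0,0,0.845],[0,0,0,0,0,0.845],[0,0,0,0,0,0],[0,0,0,0,0,0]]], hand=-1, force=60)

```text
clock: 0.6
position: [0.2165, -0.5861, 0.2708]
ee_rot: [1.0, 0.001, -0.0, -0.0]
ft_force: [0.5, -0.6, 0.4]
grip_width: 0.998
grasp_force: 0.0
```

```bash
python3 - <<'E'
from h import *
o=get_obs();print(o['clock'],o['position'],o['ee_rot'],o['joint_pos'].round(2))
print(proj("scene",(.5186,-.311,.112)))
E
```

```text
0.6 [ 0.21650016 -0.58607965  0.27080349] [ 9.99999031e-01  1.33142350e-03 -2.18126934e-04 -3.44468090e-04] [ 1.16  0.31 -0.02  1.4   0.01  1.43 -0.43]
[226.0679643  164.62024056]
```

Call:
carry_out(commands=[[[0.52,-0.85,0,0,0,0],[0.52,-0.85,0,0,0,0],[0.52,-0.85,0,0,0,0],[0.52,-0.85,0,0,0,0],[0.52,-0.85,0,0,0,0],[0.52,-0.85,0,0,0,0],[0.52,-0.85,0,0,0,0],[0.52,-0.85,0,0,0,0],[0.52,-0.85,0,0,0,0],[0.52,-0.85,0,0,0,0],[0.52,-0.85,0,0,0,0],[0.52,-0.85,0,0,0,0],[0.52,-0.85,0,0,0,0],[0.52,-0.85,0,0,0,0],[0.52,-0.85,0,0,0,0],[0.52,-0.85,0,0,0,0],[0.52,-0.85,0,0,0,0],[0.52,-0.85,0,0,0,0],[0.52,-0.85,0,0,0,0],[0.52,-0.85,0,0,0,0]]])

```text
clock: 2.27
position: [0.6332, 0.0951, 0.2706]
ee_rot: [1.0, 0.001, -0.0, 0.0]
ft_force: [0.3, -1.1, -0.0]
grip_width: 1.002
grasp_force: 0.0
```

Call:
carry_out(commands=[[[0.07,0.025,0.3,0,0,0],[0,0,0.7,0,0,0],[0,0,0.7,0,0,0],[0,0,0.7,0,0,0],[0,0,0.6,0,0,0],[0,0,0.5,0,0,0],[0,0,0.4,0,0,0],[0,0,0.2,0,0,0],[0,0,0.09,0,0,0],[0,0,0,0,0,0],[0,0,0,0,0,0]]])

```text
clock: 3.18
position: [0.6359, 0.0928, 0.1045]
ee_rot: [1.0, 0.0, 0.0, -0.0]
ft_force: [-1.2, -0.3, 0.2]
grip_width: 1.0
grasp_force: 0.0
```

```bash
python3 - <<'E'
from h import *
s=camera("scene")[:,:,::-1];t=camera("top")[:,:,::-1]
cv2.imwrite("pics/a1.png",np.hstack([cv2.resize(s[200:330,250:400],(400,347),interpolation=2),cv2.resize(t[150:290,220:380],(396,347),interpolation=2)]))
E
```

```text
(no output)
```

View pics/a1.png

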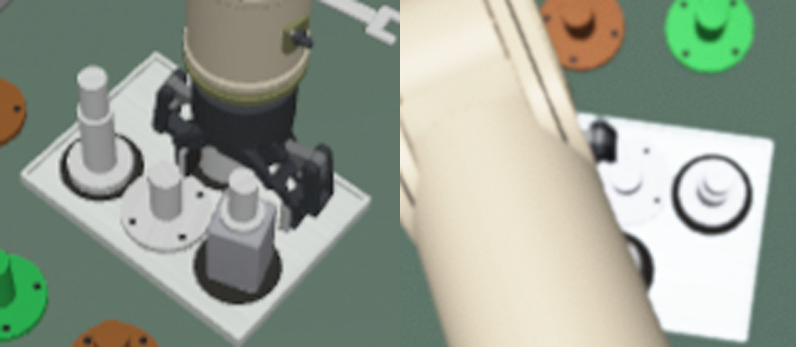

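```bash
python3 - <<'E'
from h import *
for X in [(.636,.093+.043,.117),(.636,.093-.043,.117),(.636,.093,.177),(.636,.093,.14),(.636,.15,.17),(.636,.036,.17)]:
    q=proj("scene",X); print(X,((q-[250,200])*2.667).round())
E
```

```text
(0.636, 0.136, 0.117) [286. 221.]
(0.636, 0.05, 0.117) [193. 170.]
(0.636, 0.093, 0.177) [241. 152.]
(0.636, 0.093, 0.14) [239. 179.]
(0.636, 0.15, 0.17) [305. 192.]
(0.636, 0.036, 0.17) [178. 124.]
```

The camera agrees with the projected fingertip positions: the fingers straddle the square valve's neck. I'll grip it.

Call:
carry_out(commands=[[[0,0,0,0,0,0],[0,0,0,0,0,0],[0,0,0,0,0,0],[0,0,0,0,0,0],[0,0,0,0,0,0],[0,0,0,0,0,0],[0,0,0,0,0,0],[0,0,0,0,0,0]]], hand=1, force=60)

```text
clock: 3.95
position: [0.6355, 0.0929, 0.1039]
ee_rot: [1.0, 0.0, 0.0, -0.0]
ft_force: [-1.4, 1.0, 1.4]
grip_width: 0.261
grasp_force: 58.6
```

Call:
carry_out(commands=[[[0,0,-0.3,0,0,0],[0,0,-0.6,0,0,0],[0,0,-0.7,0,0,0],[0,0,-0.7,0,0,0],[0,0,-0.7,0,0,0],[0,0,-0.6,0,0,0],[0,0,-0.4,0,0,0],[0,0,-0.2,0,0,0],[-0.1,-0.25,0,0,0,0],[-0.1,-0.45,0,0,0,0],[-0.1,-0.6,0,0,0,0],[-0.1,-0.6,0,0,0,0],[-0.1,-0.6,0,0,0,0],[-0.1,-0.6,0,0,0,0],[-0.1,-0.6,0,0,0,0],[-0.1,-0.6,0,0,0,0],[-0.1,-0.55,0,0,0,0],[-0.1,-0.4,0,0,0,0],[-0.1,-0.25,0,0,0,0],[-0.1,-0.15,0,0,0,0]]])

```text
clock: 5.62
position: [0.5859, 0.3203, 0.2701]
ee_rot: [1.0, 0.001, -0.001, 0.0]
ft_force: [-0.6, -0.1, -5.6]
grip_width: 0.268
grasp_force: 59.2
```

Call:
carry_out(commands=[[[0,0,0.3,0,0,0],[0,0,0.6,0,0,0],[0,0,0.7,0,0,0],[0,0,0.7,0,0,0],[0,0,0.7,0,0,0],[0,0,0.5,0,0,0],[0,0,0.4,0,0,0],[0,0,0.2,0,0,0],[0,0,0.1,0,0,0],[0,0,0.08,0,0,0],[0,0,0.02,0,0,0],[0,0,0,0,0,0],[0,0,0,0,0,0]]])

```text
clock: 6.7
position: [0.5879, 0.3189, 0.1007]
ee_rot: [1.0, -0.0, 0.001, -0.0]
ft_force: [-0.2, -0.2, -5.1]
grip_width: 0.266
grasp_force: 59.3
```

Call:
carry_out(commands=[[[0,0,0.03,0,0,0],[0,0,0.03,0,0,0],[0,0,0,0,0,0],[0,0,0,0,0,0]]])

```text
clock: 7.03
position: [0.5878, 0.3189, 0.0979]
ee_rot: [1.0, -0.0, 0.0, -0.0]
ft_force: [0.8, -0.2, -1.1]
grip_width: 0.268
grasp_force: 59.6
```

Call:
carry_out(commands=[[[0,0,0,0,0,0],[0,0,0,0,0,0],[0,0,0,0,0,0],[0,0,0,0,0,0],[0,0,-0.2,0,0,0],[0,0,-0.5,0,0,0],[0,0,-0.9,0,0,0],[0,0,-0.9,0,0,0],[0,0,-0.9,0,0,0],[0,0,-0.9,0,0,0],[0,0.4,0,0,0,0],[0,0.9,0,0,0,0],[0,0.9,0,0,0,0],[0.1,0.9,0,0,0,0],[0.1,0.9,0,0,0,0],[0.1,0.9,0,0,0,0],[0.1,0.9,0,0,0,0],[0.1,0.9,0,0,0,0],[0.1,0.9,0,0,0,0],[0.1,0.9,0,0,0,0]]], hand=-1)

```text
clock: 8.7
position: [0.6154, -0.0231, 0.2703]
ee_rot: [1.0, 0.0, 0.001, 0.0]
ft_force: [0.4, 0.3, 0.3]
grip_width: 0.997
grasp_force: 0.0
```

Call:
carry_out(commands=[[[0.04,0.6,0,0,0,0],[0,0.3,0,0,0,0],[0,0.09,0,0,0,0],[0,0,0,0,0,0],[0,0,0,0,0,0]]])

```text
clock: 9.12
position: [0.617, -0.0587, 0.2697]
ee_rot: [1.0, 0.001, 0.0, -0.0]
ft_force: [-0.4, 0.9, 0.3]
grip_width: 1.0
grasp_force: 0.0
```

```bash
python3 - <<'E'
from h import *
s=camera("scene")[:,:,::-1];cv2.imwrite("pics/a2.png",s[180:400,240:560])
E
```

```text
(no output)
```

View pics/a2.png

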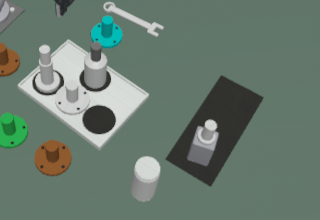

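The square valve stands upright on the mat and its pad is empty. Next is the slim valve.

Call:
carry_out(commands=[[[0.01,0.05,0.3,0,0,0],[0,0,0.7,0,0,0],[0,0,0.7,0,0,0],[0,0,0.7,0,0,0],[0,0,0.6,0,0,0],[0,0,0.5,0,0,0],[0,0,0.4,0,0,0],[0,0,0.2,0,0,0],[0,0,0.08,0,0,0],[0,0,0,0,0,0],[0,0,0,0,0,0],[0,0,0,0,0,0]]])

```text
clock: 10.17
position: [0.6182, -0.0628, 0.1033]
ee_rot: [1.0, -0.0, 0.001, 0.0]
ft_force: [-0.6, -0.6, -0.0]
grip_width: 1.0
grasp_force: 0.0
```

Call:
carry_out(commands=[[[0,0,0,0,0,0],[0,0,0,0,0,0],[0,0,0,0,0,0],[0,0,0,0,0,0],[0,0,0,0,0,0],[0,0,0,0,0,0],[0,0,0,0,0,0]]], hand=1)

```text
clock: 10.75
position: [0.6175, -0.0625, 0.1023]
ee_rot: [1.0, 0.0, 0.0, -0.0]
ft_force: [0.5, 2.2, 1.7]
grip_width: 0.269
grasp_force: 58.7
```

Call:
carry_out(commands=[[[0,0,-0.3,0,0,0],[0,0,-0.6,0,0,0],[0,0,-0.7,0,0,0],[0,0,-0.7,0,0,0],[0,0,-0.7,0,0,0],[0,0,-0.6,0,0,0],[0,0,-0.4,0,0,0],[0,0,-0.2,0,0,0],[-0.2,-0.3,0,0,0,0],[-0.2,-0.6,0,0,0,0],[-0.2,-0.75,0,0,0,0],[-0.2,-0.75,0,0,0,0],[-0.2,-0.75,0,0,0,0],[-0.2,-0.75,0,0,0,0],[-0.2,-0.75,0,0,0,0],[-0.2,-0.75,0,0,0,0],[-0.2,-0.75,0,0,0,0],[-0.2,-0.75,0,0,0,0],[-0.2,-0.75,0,0,0,0],[-0.2,-0.75,0,0,0,0]]])

```text
clock: 12.42
position: [0.5205, 0.2738, 0.2693]
ee_rot: [1.0, -0.0, -0.001, 0.001]
ft_force: [0.7, 0.2, -5.0]
grip_width: 0.263
grasp_force: 59.2
```

Call:
carry_out(commands=[[[-0.2,-0.6,0,0,0,0],[-0.15,-0.4,0,0,0,0],[-0.1,-0.2,0,0,0,0],[0,0,0,0,0,0],[0,0,0.3,0,0,0],[0,0,0.6,0,0,0],[0,0,0.7,0,0,0],[0,0,0.7,0,0,0],[0,0,0.7,0,0,0],[0,0,0.5,0,0,0],[0,0,0.4,0,0,0],[0,0,0.2,0,0,0],[0,0,0.1,0,0,0],[0,0,0.08,0,0,0],[0,0,0,0,0,0],[0,0,0,0,0,0]]])

```text
clock: 13.75
position: [0.5041, 0.3211, 0.0997]
ee_rot: [1.0, -0.0, 0.001, -0.0]
ft_force: [-0.3, -0.4, -4.3]
grip_width: 0.261
grasp_force: 59.3
```

Contact is expected at about z = 0.0963.

Call:
carry_out(commands=[[[0,0,0.04,0,0,0],[0,0,0.03,0,0,0],[0,0,0.02,0,0,0],[0,0,0,0,0,0],[0,0,0,0,0,0]]])

```text
clock: 14.17
position: [0.504, 0.3215, 0.0962]
ee_rot: [1.0, -0.0, 0.001, -0.0]
ft_force: [-1.6, -0.0, 4.2]
grip_width: 0.267
grasp_force: 60.1
```

Call:
carry_out(commands=[[[0,0,0,0,0,0],[0,0,0,0,0,0],[0,0,0,0,0,0],[0,0,0,0,0,0],[0,0,-0.2,0,0,0],[0,0,-0.5,0,0,0],[0,0,-0.9,0,0,0],[0,0,-0.9,0,0,0],[0,0,-0.9,0,0,0],[0,0,-0.9,0,0,0],[0.1,0.4,0,0,0,0],[0.1,0.9,0,0,0,0],[0.1,0.9,0,0,0,0],[0.1,0.9,0,0,0,0],[0.1,0.9,0,0,0,0],[0.1,0.9,0,0,0,0],[0.1,0.9,0,0,0,0],[0.1,0.8,0,0,0,0],[0.1,0.5,0,0,0,0],[0.1,0.3,0,0,0,0]]], hand=-1)

```text
clock: 15.83
position: [0.5436, 0.0218, 0.2679]
ee_rot: [1.0, -0.002, 0.0, 0.001]
ft_force: [-0.9, -0.1, -0.8]
grip_width: 1.0
grasp_force: 0.0
```

Call:
carry_out(commands=[[[0,0,0,0,0,0],[0,0,0,0,0,0],[0,0,0,0,0,0]]])

```text
clock: 16.08
position: [0.5433, 0.0273, 0.2675]
ee_rot: [1.0, 0.001, 0.0, -0.0]
ft_force: [-0.2, -0.8, -0.3]
grip_width: 0.998
grasp_force: 0.0
```

Call:
carry_out(commands=[[[0.1,0.02,0.3,0,0,0],[0,0,0.7,0,0,0],[0,0,0.7,0,0,0],[0,0,0.7,0,0,0],[0,0,0.6,0,0,0],[0,0,0.5,0,0,0],[0,0,0.3,0,0,0],[0,0,0.2,0,0,0],[0,0,0.1,0,0,0],[0,0,0,0,0,0],[0,0,0,0,0,0],[0,0,0,0,0,0]]])

```text
clock: 17.08
position: [0.5482, 0.0244, 0.1044]
ee_rot: [1.0, -0.0, 0.001, 0.0]
ft_force: [0.2, -0.6, -0.3]
grip_width: 1.002
grasp_force: 0.0
```

Call:
carry_out(commands=[[[0,0,0,0,0,0],[0,0,0,0,0,0],[0,0,0,0,0,0],[0,0,0,0,0,0],[0,0,0,0,0,0],[0,0,0,0,0,0],[0,0,0,0,0,0]]], hand=1)

```text
clock: 17.67
position: [0.5475, 0.0245, 0.1034]
ee_rot: [1.0, 0.0, 0.0, -0.0]
ft_force: [0.3, 1.6, 1.0]
grip_width: 0.266
grasp_force: 58.5
```

Call:
carry_out(commands=[[[0,0,-0.3,0,0,0],[0,0,-0.6,0,0,0],[0,0,-0.7,0,0,0],[0,0,-0.7,0,0,0],[0,0,-0.7,0,0,0],[0,0,-0.6,0,0,0],[0,0,-0.4,0,0,0],[0,0,-0.2,0,0,0],[-0.27,-0.3,0,0,0,0],[-0.27,-0.6,0,0,0,0],[-0.27,-0.7,0,0,0,0],[-0.27,-0.75,0,0,0,0],[-0.27,-0.75,0,0,0,0],[-0.27,-0.75,0,0,0,0],[-0.27,-0.75,0,0,0,0],[-0.27,-0.75,0,0,0,0],[-0.27,-0.75,0,0,0,0],[-0.27,-0.7,0,0,0,0],[-0.27,-0.45,0,0,0,0],[-0.27,-0.24,0,0,0,0]]])

```text
clock: 19.33
position: [0.4156, 0.3261, 0.2703]
ee_rot: [1.0, 0.002, -0.001, 0.0]
ft_force: [0.3, -0.5, -5.9]
grip_width: 0.261
grasp_force: 59.8
```

Call:
carry_out(commands=[[[0,0,0,0,0,0],[0,0,0,0,0,0],[0,0,0.3,0,0,0],[0,0,0.6,0,0,0],[0,0,0.7,0,0,0],[0,0,0.7,0,0,0],[0,0,0.7,0,0,0],[0,0,0.5,0,0,0],[0,0,0.4,0,0,0],[0,0,0.2,0,0,0],[0,0,0.1,0,0,0],[0,0,0.08,0,0,0],[0,0,0,0,0,0],[0,0,0,0,0,0]]])

```text
clock: 20.5
position: [0.4184, 0.324, 0.1008]
ee_rot: [1.0, -0.0, 0.001, -0.0]
ft_force: [0.2, 0.3, -5.6]
grip_width: 0.267
grasp_force: 59.4
```

Call:
carry_out(commands=[[[0,0,0.04,0,0,0],[0,0,0.03,0,0,0],[0,0,0.02,0,0,0],[0,0,0,0,0,0],[0,0,0,0,0,0]]])

```text
clock: 20.92
position: [0.4184, 0.3243, 0.0974]
ee_rot: [1.0, -0.0, 0.001, -0.0]
ft_force: [-0.7, 0.0, 5.6]
grip_width: 0.265
grasp_force: 60.4
```

Call:
carry_out(commands=[[[0,0,0,0,0,0],[0,0,0,0,0,0],[0,0,0,0,0,0],[0,0,0,0,0,0],[0,0,-0.2,0,0,0],[0,0,-0.5,0,0,0],[0,0,-0.9,0,0,0],[0,0,-0.9,0,0,0],[0,0,-0.9,0,0,0],[0,0,-0.9,0,0,0],[0.3,0.4,0,0,0,0],[0.5,0.75,0,0,0,0],[0.55,0.8,0,0,0,0],[0.55,0.8,0,0,0,0],[0.55,0.8,0,0,0,0],[0.55,0.8,0,0,0,0],[0.55,0.8,0,0,0,0],[0.55,0.8,0,0,0,0],[0.55,0.8,0,0,0,0],[0.3,0.5,0,0,0,0]]], hand=-1)

```text
clock: 22.58
position: [0.6175, 0.0292, 0.2686]
ee_rot: [1.0, -0.002, 0.0, 0.001]
ft_force: [0.5, 0.3, -1.0]
grip_width: 0.998
grasp_force: 0.0
```

Call:
carry_out(commands=[[[0.26,0.44,0,0,0,0],[0,0,0,0,0,0],[0,0,0,0,0,0],[0,0,0,0,0,0]]])

```text
clock: 22.92
position: [0.6259, 0.0174, 0.2689]
ee_rot: [1.0, 0.0, 0.0, -0.0]
ft_force: [-0.3, 0.4, -0.1]
grip_width: 0.998
grasp_force: 0.0
```

```bash
python3 - <<'E'
from h import *
print(get_obs()['joint_pos'].round(2))
s=camera("scene")[:,:,::-1];t=camera("top")[:,:,::-1];cv2.imwrite("pics/a3s.png",s);cv2.imwrite("pics/a3t.png",t)
cv2.imwrite("pics/a3.png",np.hstack([cv2.resize(s[200:340,240:520],None,fx=2,fy=2,interpolation=2),cv2.resize(s[235:310,265:345],(240,280),interpolation=2)[:,:240]]))
E
```

```text
[ 0.34  0.38 -0.58  1.38  0.2   1.45 -1.81]
```

View pics/a3.png

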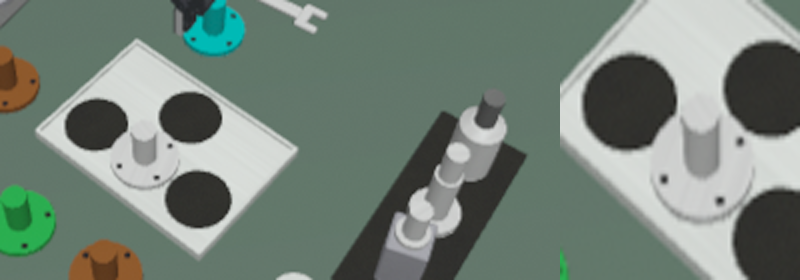

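All three valves stand on the mat and all three pads are now visible, so I can measure the pad centres directly.

```bash
python3 - <<'E'
from h import *
im=cv2.imread("pics/a3s.png").astype(int)
m=(im.max(2)<90).astype(np.uint8)
c,_=cv2.findContours(m[225:325,255:375],cv2.RETR_EXTERNAL,cv2.CHAIN_APPROX_NONE)
for k in c:
    if cv2.contourArea(k)>200:
        e=cv2.fitEllipse(k); uv=(e[0][0]+255,e[0][1]+225); print(uv,e[1],ray("scene",uv,.010).round(4))
# boss rows/columns (grey), disc holes
g=im.min(2); print(g[262:268,300:326])
E
```

```text
(338.67784118652344, 299.2731704711914) (27.161781311035156, 31.400249481201172) [0.6359 0.0938]
(287.5410957336426, 261.84041595458984) (24.052080154418945, 29.880441665649414) [ 0.6166 -0.0619]
(334.82798767089844, 258.2829895019531) (24.03951072692871, 29.73392105102539) [0.5463 0.026 ]
[[ 45  46  47  45 198 210 209 207 206 207 207 205 204 206 207 207 208 211
  214 193 111  45  45  45  45  44]
 [ 46  44  45  71 200 200 204 205 205 206 207 207 205 204 206 207 207 208
  214 215 151  68  45  47  46  45]
 [ 47  46  45  92 202 198 203 206 205 205 206 208 206 205 205 207 207 207
  211 213 194 112  44  45  45  45]
 [ 45  45  45 136 203 200 205 206 205 205 205 207 208 207 205 205 207 206
  199 207 210 160  78  45  45  45]
 [ 45  95 156 186 204 171 194 205 206 205 206 206 208 208 206 204 205 192
  186 201 205 193 171 105  51  45]
 [ 96 167 200 204 203 154 171 201 206 205 206 205 206 208 208 206 203 162
  179 201 205 205 205 181 126  65]]
```

Call:
carry_out(commands=[[[0.015,0.02,0.4,0,0,0],[0,0,0.8,0,0,0],[0,0,0.8,0,0,0],[0,0,0.8,0,0,0],[0,0,0.8,0,0,0],[0,0,0.7,0,0,0],[0,0,0.5,0,0,0],[0,0,0.4,0,0,0],[0,0,0.3,0,0,0],[0,0,0.15,0,0,0],[0,0,0.05,0,0,0],[0,0,0,0,0,0],[0,0,0,0,0,0],[0,0,0,0,0,0]]])

```text
clock: 24.18
position: [0.6276, 0.0155, 0.0417]
ee_rot: [1.0, -0.0, 0.001, 0.0]
ft_force: [0.1, -0.2, -0.6]
grip_width: 1.002
grasp_force: 0.0
```

Call:
carry_out(commands=[[[0,0,0,0,0,0],[0,0,0,0,0,0],[0,0,0,0,0,0],[0,0,0,0,0,0],[0,0,0,0,0,0],[0,0,0,0,0,0],[0,0,0,0,0,0]]], hand=1)

```text
clock: 24.77
position: [0.6271, 0.0153, 0.0408]
ee_rot: [1.0, -0.0, 0.0, 0.0]
ft_force: [-0.7, -1.1, 3.8]
grip_width: 0.307
grasp_force: 59.2
```

Call:
carry_out(commands=[[[0,0,-0.2,0,0,0],[0,0,-0.5,0,0,0],[0,0,-0.7,0,0,0],[0,0,-0.8,0,0,0],[0,0,-0.8,0,0,0],[0,0,-0.7,0,0,0],[0,0,-0.5,0,0,0],[0,0,-0.3,0,0,0],[-0.2,0.4,0,0,0,0],[-0.2,0.6,0,0,0,0],[-0.2,0.7,0,0,0,0],[-0.2,0.7,0,0,0,0],[-0.2,0.7,0,0,0,0],[-0.2,0.7,0,0,0,0],[-0.2,0.7,0,0,0,0],[-0.2,0.7,0,0,0,0],[-0.2,0.7,0,0,0,0],[-0.2,0.7,0,0,0,0],[-0.2,0.7,0,0,0,0],[-0.2,0.4,0,0,0,0]]])

```text
clock: 26.43
position: [0.5288, -0.2961, 0.2192]
ee_rot: [1.0, -0.002, -0.001, 0.0]
ft_force: [0.5, -0.9, -4.1]
grip_width: 0.314
grasp_force: 59.5
```

Call:
carry_out(commands=[[[-0.2,0.3,0,0,0,0],[-0.1,0.14,0,0,0,0],[0,0,0,0,0,0],[0,0,0,0,0,0],[0,0,0.3,0,0,0],[0,0,0.5,0,0,0],[0,0,0.4,0,0,0],[0,0,0.2,0,0,0],[0,0,0.1,0,0,0],[0,0,0,0,0,0],[0,0,0,0,0,0],[0,0,0,0,0,0]]])

```text
clock: 27.43
position: [0.5195, -0.3102, 0.1615]
ee_rot: [1.0, 0.0, 0.001, 0.0]
ft_force: [-0.3, 0.0, -3.6]
grip_width: 0.31
grasp_force: 59.6
```

```bash
python3 - <<'E'
from h import *
o=get_obs();print(o['position'],o['joint_pos'].round(2))
s=camera("scene")[:,:,::-1];t=camera("top")[:,:,::-1];cv2.imwrite("pics/b1s.png",s);cv2.imwrite("pics/b1t.png",t)
cv2.imwrite("pics/b1.png",np.hstack([cv2.resize(s[110:220,180:290],(396,396),interpolation=2),cv2.resize(t[220:320,415:515],(396,396),interpolation=2)]))
E
```

```text
[ 0.51945417 -0.31018871  0.1615411 ] [ 0.8   0.37 -0.43  1.59  0.16  1.22 -1.22]
```

View pics/b1.png

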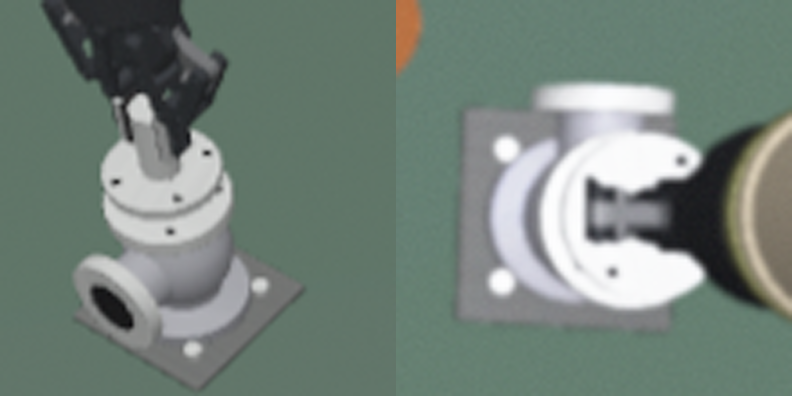

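The cover hangs level, about 19 mm above the flange and in line with it. I'll lower it.

Call:
carry_out(commands=[[[-0.01,0.01,0.15,0,0,0],[0,0,0.15,0,0,0],[0,0,0.07,0,0,0],[0,0,0.04,0,0,0],[0,0,0.03,0,0,0],[0,0,0,0,0,0],[0,0,0,0,0,0]]])

```text
clock: 28.12
position: [0.5185, -0.3106, 0.143]
ee_rot: [1.0, -0.0, 0.0, 0.0]
ft_force: [-0.6, 0.4, -4.4]
grip_width: 0.315
grasp_force: 59.8
```

Call:
carry_out(commands=[[[0,0,0.02,0,0,0],[0,0,0.02,0,0,0],[0,0,0,0,0,0],[0,0,0,0,0,0]]])

```text
clock: 28.45
position: [0.5187, -0.3107, 0.1428]
ee_rot: [1.0, -0.0, 0.0, 0.0]
ft_force: [-5.0, 2.3, 8.2]
grip_width: 0.31
grasp_force: 60.7
```

Call:
carry_out(commands=[[[0,0,0,0,0,0],[0,0,0,0,0,0],[0,0,0,0,0,0],[0,0,0,0,0,0],[0,0,-0.2,0,0,0],[0,0,-0.5,0,0,0],[0,0,-0.8,0,0,0],[0,0,-0.9,0,0,0],[0,0,-0.8,0,0,0],[0.1,-0.4,0,0,0,0],[0.1,-0.9,0,0,0,0],[0.1,-0.9,0,0,0,0],[0.1,-0.9,0,0,0,0],[0.1,-0.9,0,0,0,0],[0.1,-0.9,0,0,0,0],[0.1,-0.9,0,0,0,0],[0.1,-0.9,0,0,0,0],[0.1,-0.9,0,0,0,0],[0.1,-0.9,0,0,0,0],[0.1,-0.9,0,0,0,0]]], hand=-1)

```text
clock: 30.12
position: [0.5624, 0.0672, 0.2702]
ee_rot: [1.0, -0.0, 0.001, 0.0]
ft_force: [0.6, -0.1, 0.5]
grip_width: 0.998
grasp_force: 0.0
```

```bash
python3 - <<'E'
from h import *
s=camera("scene")[:,:,::-1];t=camera("top")[:,:,::-1];cv2.imwrite("pics/b2s.png",s);cv2.imwrite("pics/b2t.png",t)
cv2.imwrite("pics/b2.png",np.hstack([cv2.resize(s[130:200,195:265],(396,396),interpolation=2),cv2.resize(t[240:305,435:500],(396,396),interpolation=2)]))
E
```

View pics/b2.png

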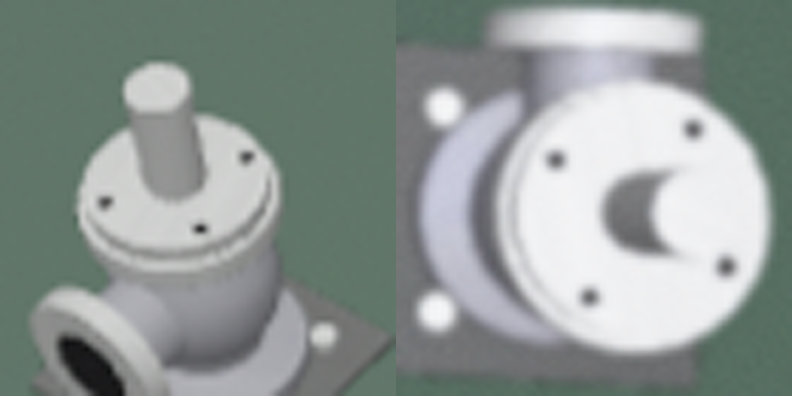

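The cover lies flat on the flange. An even sliver of flange shows around its rim in both views, with the boss top at scene (223,146).

```bash
python3 - <<'E'
from h import *
print(proj("scene",(.5186,-.311,.176)),proj("top",(.5186,-.311,.176)),ray("scene",(222.75,145.9),.176),ray("top",(485.7,274.5),.176))
E
```

```text
[222.03747293 145.35190833] [484.7777479  274.97782095] [ 0.51910276 -0.30841027] [ 0.5195161  -0.31270171]
```

Call:
carry_out(commands=[[[0.1,-0.9,0,0,0,0],[0.1,-0.9,0,0,0,0],[0.1,-0.9,0,0,0,0],[0.1,-0.9,0,0,0,0],[0.1,-0.9,0,0,0,0],[0.1,-0.8,0,0,0,0],[0.03,-0.6,0,0,0,0],[0,-0.3,0,0,0,0],[0,-0.1,0,0,0,0],[0,0,0,0,0,0],[0,0,0,0,0,0],[0,0,0,0,0,0]]])

```text
clock: 31.22
position: [0.5885, 0.3153, 0.2696]
ee_rot: [1.0, -0.001, 0.0, 0.001]
ft_force: [0.2, 0.1, 0.4]
grip_width: 0.997
grasp_force: 0.0
```

Call:
carry_out(commands=[[[-0.02,-0.08,0.3,0,0,0],[0,0,0.7,0,0,0],[0,0,0.7,0,0,0],[0,0,0.7,0,0,0],[0,0,0.6,0,0,0],[0,0,0.5,0,0,0],[0,0,0.4,0,0,0],[0,0,0.2,0,0,0],[0,0,0.15,0,0,0],[0,0,0,0,0,0],[0,0,0,0,0,0],[0,0,0,0,0,0]]])

```text
clock: 32.22
position: [0.5874, 0.3209, 0.1005]
ee_rot: [1.0, -0.0, 0.001, -0.0]
ft_force: [0.4, 0.5, 0.1]
grip_width: 1.0
grasp_force: 0.0
```

Call:
carry_out(commands=[[[0.01,0.05,0.04,0,0,0],[0,0,0,0,0,0],[0,0,0,0,0,0],[0,0,0,0,0,0],[0,0,0,0,0,0],[0,0,0,0,0,0],[0,0,0,0,0,0],[0,0,0,0,0,0]]], hand=1)

```text
clock: 32.88
position: [0.5873, 0.3191, 0.0979]
ee_rot: [1.0, 0.0, 0.0, -0.0]
ft_force: [0.1, 1.3, 2.0]
grip_width: 0.268
grasp_force: 59.0
```

Call:
carry_out(commands=[[[0,0,-0.3,0,0,0],[0,0,-0.6,0,0,0],[0,0,-0.7,0,0,0],[0,0,-0.7,0,0,0],[0,0,-0.7,0,0,0],[0,0,-0.6,0,0,0],[0,0,-0.5,0,0,0],[0,0,-0.2,0,0,0],[0.1,0.25,0,0,0,0],[0.1,0.45,0,0,0,0],[0.1,0.6,0,0,0,0],[0.1,0.6,0,0,0,0],[0.1,0.6,0,0,0,0],[0.1,0.6,0,0,0,0],[0.1,0.6,0,0,0,0],[0.1,0.6,0,0,0,0],[0.1,0.55,0,0,0,0],[0.1,0.4,0,0,0,0],[0.1,0.25,0,0,0,0],[0.09,0.13,0,0,0,0]]])

```text
clock: 34.55
position: [0.6349, 0.0905, 0.2681]
ee_rot: [1.0, -0.001, -0.001, 0.001]
ft_force: [-0.1, -0.4, -5.7]
grip_width: 0.263
grasp_force: 59.4
```

Call:
carry_out(commands=[[[0,0,0,0,0,0],[0,0,0,0,0,0],[0,0,0.3,0,0,0],[0,0,0.6,0,0,0],[0,0,0.7,0,0,0],[0,0,0.7,0,0,0],[0,0,0.7,0,0,0],[0,0,0.5,0,0,0],[0,0,0.3,0,0,0],[0,0,0.15,0,0,0],[0,0,0.1,0,0,0],[0,0,0,0,0,0],[0,0,0,0,0,0],[0,0,0,0,0,0]]])

```text
clock: 35.72
position: [0.6356, 0.0937, 0.1091]
ee_rot: [1.0, -0.0, 0.001, -0.0]
ft_force: [0.1, -0.3, -5.7]
grip_width: 0.26
grasp_force: 59.4
```

Contact is expected at about z = 0.1038, so 5.3 mm to go.

Call:
carry_out(commands=[[[-0.015,-0.005,0.06,0,0,0],[0,0,0.04,0,0,0],[0,0,0.03,0,0,0],[0,0,0.02,0,0,0],[0,0,0,0,0,0],[0,0,0,0,0,0]]])

```text
clock: 36.22
position: [0.635, 0.094, 0.1038]
ee_rot: [1.0, -0.0, 0.001, 0.0]
ft_force: [-4.2, -0.7, 10.1]
grip_width: 0.268
grasp_force: 61.2
```

Call:
carry_out(commands=[[[0,0,0,0,0,0],[0,0,0,0,0,0],[0,0,0,0,0,0],[0,0,0,0,0,0],[0,0,-0.2,0,0,0],[0,0,-0.5,0,0,0],[0,0,-0.9,0,0,0],[0,0,-0.9,0,0,0],[0,0,-0.9,0,0,0],[0,0,-0.75,0,0,0],[-0.3,-0.4,0,0,0,0],[-0.4,-0.75,0,0,0,0],[-0.45,-0.8,0,0,0,0],[-0.45,-0.8,0,0,0,0],[-0.45,-0.8,0,0,0,0],[-0.45,-0.8,0,0,0,0],[-0.4,-0.7,0,0,0,0],[-0.25,-0.45,0,0,0,0],[-0.13,-0.19,0,0,0,0],[0,0,0,0,0,0]]], hand=-1)

```text
clock: 37.88
position: [0.5015, 0.3234, 0.2683]
ee_rot: [1.0, 0.002, 0.0, -0.0]
ft_force: [-0.7, 0.2, 0.3]
grip_width: 1.0
grasp_force: 0.0
```

Call:
carry_out(commands=[[[0,0,0,0,0,0],[0,0,0.3,0,0,0],[0,0,0.7,0,0,0],[0,0,0.7,0,0,0],[0,0,0.7,0,0,0],[0,0,0.6,0,0,0],[0,0,0.5,0,0,0],[0,0,0.3,0,0,0],[0,0,0.2,0,0,0],[0,0,0.1,0,0,0],[0,0,0.05,0,0,0],[0,0,0,0,0,0],[0,0,0,0,0,0],[0,0,0,0,0,0]]])

```text
clock: 39.05
position: [0.5036, 0.3216, 0.1026]
ee_rot: [1.0, -0.0, 0.001, -0.0]
ft_force: [-0.0, -0.2, 0.6]
grip_width: 1.0
grasp_force: 0.0
```

Call:
carry_out(commands=[[[0.01,0,0.1,0,0,0],[0,0,0.04,0,0,0],[0,0,0,0,0,0],[0,0,0,0,0,0],[0,0,0,0,0,0],[0,0,0,0,0,0],[0,0,0,0,0,0],[0,0,0,0,0,0]]], hand=1)

```text
clock: 39.72
position: [0.5035, 0.3215, 0.0963]
ee_rot: [1.0, 0.0, 0.0, -0.0]
ft_force: [-0.2, 0.6, 1.1]
grip_width: 0.263
grasp_force: 58.7
```

Call:
carry_out(commands=[[[0,0,-0.3,0,0,0],[0,0,-0.6,0,0,0],[0,0,-0.7,0,0,0],[0,0,-0.7,0,0,0],[0,0,-0.7,0,0,0],[0,0,-0.6,0,0,0],[0,0,-0.5,0,0,0],[0,0,-0.25,0,0,0],[0.2,0.3,0,0,0,0],[0.2,0.6,0,0,0,0],[0.2,0.75,0,0,0,0],[0.2,0.75,0,0,0,0],[0.2,0.75,0,0,0,0],[0.2,0.75,0,0,0,0],[0.2,0.75,0,0,0,0],[0.2,0.75,0,0,0,0],[0.2,0.75,0,0,0,0],[0.2,0.75,0,0,0,0],[0.2,0.75,0,0,0,0],[0.2,0.75,0,0,0,0]]])

```text
clock: 41.38
position: [0.599, -0.0165, 0.2694]
ee_rot: [1.0, -0.0, -0.001, 0.0]
ft_force: [1.2, -0.2, -5.2]
grip_width: 0.264
grasp_force: 59.7
```

Call:
carry_out(commands=[[[0.2,0.6,0,0,0,0],[0.14,0.36,0,0,0,0],[0.1,0.2,0,0,0,0],[0,0,0,0,0,0],[0,0,0,0,0,0],[0,0,0.3,0,0,0],[0,0,0.6,0,0,0],[0,0,0.7,0,0,0],[0,0,0.7,0,0,0],[0,0,0.7,0,0,0],[0,0,0.5,0,0,0],[0,0,0.3,0,0,0],[0,0,0.15,0,0,0],[0,0,0.1,0,0,0],[0,0,0,0,0,0],[0,0,0,0,0,0],[0,0,0,0,0,0]]])

```text
clock: 42.8
position: [0.6178, -0.0611, 0.1094]
ee_rot: [1.0, -0.0, 0.001, 0.0]
ft_force: [0.9, 0.2, -6.3]
grip_width: 0.269
grasp_force: 59.7
```

Contact is expected at about z = 0.1023, 7.1 mm down.

Call:
carry_out(commands=[[[-0.02,0,0.08,0,0,0],[0,0,0.05,0,0,0],[0,0,0.03,0,0,0],[0,0,0.02,0,0,0],[0,0,0.01,0,0,0],[0,0,0,0,0,0],[0,0,0,0,0,0]]])

```text
clock: 43.38
position: [0.6168, -0.0611, 0.1023]
ee_rot: [1.0, -0.0, 0.001, 0.0]
ft_force: [-4.2, 0.6, 8.7]
grip_width: 0.266
grasp_force: 61.0
```

Call:
carry_out(commands=[[[0,0,0,0,0,0],[0,0,0,0,0,0],[0,0,0,0,0,0],[0,0,0,0,0,0],[0,0,-0.2,0,0,0],[0,0,-0.5,0,0,0],[0,0,-0.9,0,0,0],[0,0,-0.9,0,0,0],[0,0,-0.9,0,0,0],[0,0,-0.8,0,0,0],[-0.3,-0.5,0,0,0,0],[-0.4,-0.8,0,0,0,0],[-0.4,-0.8,0,0,0,0],[-0.4,-0.8,0,0,0,0],[-0.4,-0.8,0,0,0,0],[-0.4,-0.8,0,0,0,0],[-0.4,-0.8,0,0,0,0],[-0.4,-0.8,0,0,0,0],[-0.4,-0.8,0,0,0,0],[-0.4,-0.8,0,0,0,0]]], hand=-1)

```text
clock: 45.05
position: [0.4592, 0.2484, 0.2693]
ee_rot: [1.0, -0.0, 0.001, 0.0]
ft_force: [1.6, 0.5, -0.1]
grip_width: 1.0
grasp_force: 0.0
```

Call:
carry_out(commands=[[[-0.4,-0.8,0,0,0,0],[-0.4,-0.6,0,0,0,0],[-0.2,-0.35,0,0,0,0],[-0.06,-0.19,0,0,0,0],[0,0,0,0,0,0],[0,0,0,0,0,0],[0,0,0.3,0,0,0],[0,0,0.7,0,0,0],[0,0,0.7,0,0,0],[0,0,0.7,0,0,0],[0,0,0.6,0,0,0],[0,0,0.5,0,0,0],[0,0,0.3,0,0,0],[0,0,0.2,0,0,0],[0,0,0.1,0,0,0],[0,0,0,0,0,0],[0,0,0,0,0,0],[0,0,0,0,0,0]]])

```text
clock: 46.55
position: [0.4185, 0.3249, 0.1055]
ee_rot: [1.0, -0.0, 0.001, -0.0]
ft_force: [-0.4, -0.6, 0.2]
grip_width: 0.998
grasp_force: 0.0
```

Call:
carry_out(commands=[[[0,0.015,0.12,0,0,0],[0,0,0.06,0,0,0],[0,0,0,0,0,0],[0,0,0,0,0,0],[0,0,0,0,0,0],[0,0,0,0,0,0],[0,0,0,0,0,0],[0,0,0,0,0,0]]], hand=1)

```text
clock: 47.22
position: [0.4179, 0.3243, 0.0975]
ee_rot: [1.0, 0.0, 0.0, -0.0]
ft_force: [-0.2, 2.2, 0.7]
grip_width: 0.266
grasp_force: 58.9
```

Call:
carry_out(commands=[[[0,0,-0.3,0,0,0],[0,0,-0.6,0,0,0],[0,0,-0.7,0,0,0],[0,0,-0.7,0,0,0],[0,0,-0.7,0,0,0],[0,0,-0.6,0,0,0],[0,0,-0.5,0,0,0],[0,0,-0.2,0,0,0],[0.27,0.3,0,0,0,0],[0.27,0.6,0,0,0,0],[0.27,0.7,0,0,0,0],[0.27,0.75,0,0,0,0],[0.27,0.75,0,0,0,0],[0.27,0.75,0,0,0,0],[0.27,0.75,0,0,0,0],[0.27,0.75,0,0,0,0],[0.27,0.75,0,0,0,0],[0.27,0.7,0,0,0,0],[0.27,0.45,0,0,0,0],[0.26,0.2,0,0,0,0]]])

```text
clock: 48.88
position: [0.5469, 0.0216, 0.2682]
ee_rot: [1.0, -0.002, -0.001, 0.001]
ft_force: [-0.4, -0.4, -5.9]
grip_width: 0.266
grasp_force: 59.8
```

Call:
carry_out(commands=[[[0,0,0,0,0,0],[0,0,0,0,0,0],[0,0,0,0,0,0],[0,0,0.3,0,0,0],[0,0,0.6,0,0,0],[0,0,0.7,0,0,0],[0,0,0.7,0,0,0],[0,0,0.7,0,0,0],[0,0,0.5,0,0,0],[0,0,0.3,0,0,0],[0,0,0.15,0,0,0],[0,0,0.05,0,0,0],[0,0,0,0,0,0],[0,0,0,0,0,0],[0,0,0,0,0,0]]])

```text
clock: 50.13
position: [0.5479, 0.026, 0.1105]
ee_rot: [1.0, -0.0, 0.001, 0.0]
ft_force: [0.9, -0.5, -5.4]
grip_width: 0.267
grasp_force: 59.6
```

Call:
carry_out(commands=[[[-0.02,0,0.08,0,0,0],[0,0,0.05,0,0,0],[0,0,0.03,0,0,0],[0,0,0.02,0,0,0],[0,0,0.01,0,0,0],[0,0,0,0,0,0],[0,0,0,0,0,0]]])

```text
clock: 50.72
position: [0.547, 0.0259, 0.1034]
ee_rot: [1.0, -0.0, 0.001, 0.0]
ft_force: [-5.3, -1.1, 11.0]
grip_width: 0.265
grasp_force: 61.6
```

Now I'll release it, rise and back off toward the mat to take a last look.

Call:
carry_out(commands=[[[0,0,0,0,0,0],[0,0,0,0,0,0],[0,0,0,0,0,0],[0,0,0,0,0,0],[0,0,-0.2,0,0,0],[0,0,-0.5,0,0,0],[0,0,-0.9,0,0,0],[0,0,-0.9,0,0,0],[0,0,-0.9,0,0,0],[0,0,-0.8,0,0,0],[-0.2,-0.5,0,0,0,0],[-0.2,-0.8,0,0,0,0],[-0.2,-0.8,0,0,0,0],[-0.2,-0.8,0,0,0,0],[-0.2,-0.8,0,0,0,0],[-0.2,-0.8,0,0,0,0],[-0.2,-0.8,0,0,0,0],[-0.2,-0.5,0,0,0,0],[0,0,0,0,0,0],[0,0,0,0,0,0]]], hand=-1)

```text
clock: 52.38
position: [0.4816, 0.2592, 0.2703]
ee_rot: [1.0, 0.001, 0.0, -0.0]
ft_force: [1.1, -1.1, 0.5]
grip_width: 0.995
grasp_force: 0.0
```

```bash
python3 - <<'E'
from h import *
s=camera("scene")[:,:,::-1];t=camera("top")[:,:,::-1];cv2.imwrite("pics/zs.png",s);cv2.imwrite("pics/zt.png",t)
a=cv2.resize(s[140:390,180:480],(480,400),interpolation=2);b=cv2.resize(t[170:300,235:340],(320,400),interpolation=2)
cv2.imwrite("pics/z.png",np.hstack([a,b]))
E
```

```text
(no output)
```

View pics/z.png

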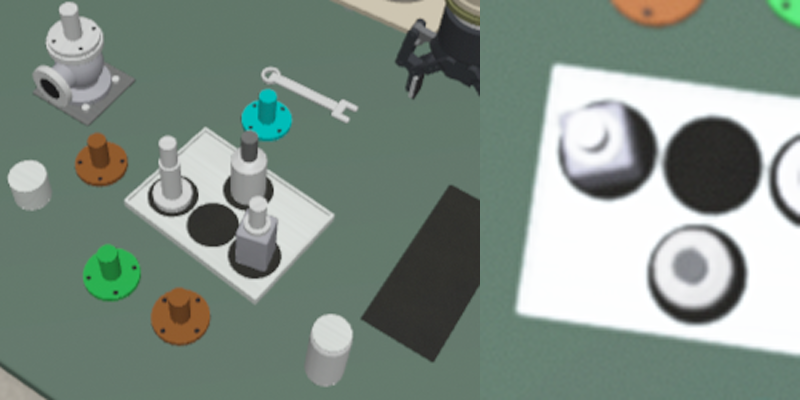

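All three valves stand centred on their own pads, the cover is on the flange, and the oil can, metal blank and look-alikes have not moved.

```bash
python3 -c "
from workcell import *
print(hand_in())"
```

```text
the job is handed in; nothing more can be done
None
```

The job is done and handed in: the cover lies flat on the valve body, within about 2 mm of centre by the camera. All three relief valves are back upright on their own pads, and the metal blank and oil can were left where they stand. It took about 52 s of the 128 s allowed; the hand-in call returned no verdict.

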